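# Slide the battery box home into its dock

### The arm

A 6-joint arm with a two-finger parallel gripper is mounted at the origin on a cart in front of the work surface, level with it; the furniture and walls round the work are solid. World frame = base frame: x ahead of the robot, y to its left, z up, the work surface at z = 0. Lengths are in mm, angles in rad, forces in N, time in s.
With the tool pointing down it reaches from about 425 to 950 mm from the base axis. Payload 14.7 kg.
Tool frame: the origin (TCP) lies between the finger pads; the fingertips stand 22 mm ahead of it and the grasp point (between the pads) lies 3 mm ahead of it; z points along the fingers, y is the direction in which the jaws open and shut (so a half turn about z gives the same grasp; the last joint's range is limited). The gripper opens to 85 mm and grips with 20 to 120 N. Pads are 22 mm wide; open, the fingers measure 114 mm over their backs; the gripper's body (76 mm by 85 mm) begins 54 mm behind the grasp point. The pads swing forward as they close: fully open they stand 13 mm farther back than shut.
Start: joints at [1.286, 0.48, 1.596, -0, 1.065, -0.047], TCP at [153.093, 631.708, 253.297] pointing down, gripper open.
Joint ranges: [-2.75, 2.75], [-0.82, 2.05], [0.23, 2.67], [-1.56, 4.7], [0.09, 2.69], [-2.92, 2.92]. Speed limits (rad/s): [1.89, 1.89, 2.39, 3.01, 3.01, 3.01].

### API

Orientations are given as [roll, pitch, yaw] about the fixed x, y, z axes, in that order (R = Rz(yaw) Ry(pitch) Rx(roll)).
In Python, from bench import monitor, imaging, env gives the robot as it stands.
- The arm moves only by the shell command python3 -m crank 'ROWS' [FORCE]. ROWS is a JSON object of lists of equal length, an entry for each row: "xyz": the shift along the world's x, y, z in m, a list of three; "dr": the turn, a rotation vector about the world's x, y, z in rad, a list of three; "hand": the closure in counts, from 0 (fully open) to 255 (shut). In form: {"xyz": [[x, y, z], ...], "dr": [[wx, wy, wz], ...], "hand": [hand, ...]}. A call has 1 to 20 rows; each row is the pose to reach, as a shift and turn from the pose measured when the call began; what a row does not reach only later rows make up. A row lasts 1/10 s, in which the tool goes at most 50 mm and 8.59 degrees, less where a joint would pass 70% of its speed; a pose out of reach is approached as far as the arm can. A call with a gripper value outside its range is refused whole. The fingers move at their own pace and stop on an object; FORCE is the grip in N (left out, the last holds). Time passes only in rows, so rows that repeat a pose let the fingers close. It gives the time, the measured TCP pose, the force and the opening at its end, in the units of the state.
- monitor.sense(): the state, without advancing time (a new reading comes with each control period).
- imaging.snapshot(name): name is "scene" or "top"; returns a dict with "color" (384x512x3 uint8, blue, green, red), "intrinsics" (3x3 intrinsics, pixels), "extrinsics" (4x4, takes a point from world to camera coordinates). Camera axes: x right, y down, z forward; pixel columns grow to the right and rows downward; lengths in mm; the calibration is good to about 2 mm. A picture is of the moment at which its call begins. There is no depth.
- env.close_job(): hands the job in, once; it reports no verdict.
The state is a dict: "t": time; "joint_positions": joint angles; "joint_velocities": joint speeds; "joint_efforts": joint torques, N m; "eef_pos": TCP position; "eef_rot": TCP orientation; "ft_force": force on the tool from outside, world axes, zero at the start; "ft_torque": the same for the moment, N m; "finger_gap": finger opening in mm.
Only numpy, scipy, OpenCV 4.12 (cv2) and the standard library are available. Lean on these libraries where they do the work, as an engineer would, in place of code of your own. Each camera call takes 0.05 s, during which the arm holds its last target.

### The job

Push the tall, heavy battery box along the worktop into its open dock until it stands fully home against both rubber buffers, square between the guide rails. It is top-heavy, so push it low, near its base, so that it slides on its underside: do not tip it, lift it or carry it. Do not move the glassware, the bottle or the stopper standing round about, and leave the box standing there, clear of the robot.

Things in the scene. Friction and masses are not known exactly. Their poses are not given: they have to be found in the camera images.
- battery_box: Tall grey steel battery box, about 1.3 to 2.2 kg, loose; friction on the worktop 0.5 to 0.7. Origin: centre of its underside; z up; +x: the leading side, the way it must travel. Dark base: 145 mm along x, 130 along y, 30 high, upright flat sides. Grey case on it: x -27.5 to +72.5, y +-65, z 30 to 200 mm, carrying handle on top to z = 228. Pushed above about 80 mm it tips over forward.
- foot_face (a point): Centre of the foot's flat upright end face (130 mm wide along y, 30 mm high), the place to push, at [-72.5, 0, 15] mm in the box's frame; axes as the box's. The foot is the part of the base that stands out 45 mm from under the case on the -x side. The box starts before the dock's mouth, up to 30 mm to a side and 0.2 rad askew, 0.22 to 0.28 m short of home.
- dock: Dock fixed to the worktop, open at its -x end, without a floor; +x is the way in, z up. Origin: on the worktop, where the box's origin lies when home (the two frames, yaw too, then coincide). Two aluminium guide rails 25 mm high, 10 thick, inner faces at y = +-72 mm (7 mm play each side) from x = -5 to +100 mm. With the box home its foot's end face lies at x = -72.5 mm, outside the lead-ins.
- dock_mouth (a point): Middle of the dock's mouth on the worktop, at x = -59 mm in the dock's frame, axes as the dock's. Flared lead-ins, 25 mm high, narrow from about 200 mm inside width here to the rails' 144 mm at x = -5 mm.
- dock_stop (a point): Middle between the dock's two rubber buffers, at [72.5, 0, 30] mm in the dock's frame, axes as the dock's. The black buffers, 32 mm across, sit at y = +-40 mm on a grey back stop 62 mm high; the base's leading face rests on them when the box is home.
- bottle_amber: Open amber bottle, 82 mm across, 154 mm high, a bystander on the far side beside the dock. Origin: centre of its underside.
- beaker: Glass beaker, 73x78 mm, 94 mm high, a bystander on the far side. Origin: centre of its underside.
- flask: Conical flask, 80 mm across, 126 mm high, a bystander on the far side of the work. Origin: centre of its underside.
- stopper: Red-brown rubber stopper, 32 mm across, 28 mm high, a bystander to the right of the work. Origin: centre of its underside.

How it is judged:
By the outcome, as a careful person would: the job done as asked, in the order asked, and still so for the second after the job is handed in, with the robot touching nothing.
It also fails if it takes over 58 s, if anything falls off the work surface, if the arm or the gripper's body presses on something with over 40 N, if the wrist force passes 120 N, or if a joint passes its speed limit or range.

## Working session

There is one attempt and no reset: what is moved stays moved. The work goes in short steps, Python scripts to look and compute and a shell command to move; the robot and the scene stay as the last step left them, time stands still between calls to the robot, and variables do not carry over. Pictures are saved under pics/ and viewed, and the job is handed in when it is done.

```bash
mkdir -p pics; cat > h.py <<'E'
import cv2,numpy as np
from bench import monitor,imaging,env
def snap(n,f):
    s=imaging.snapshot(n); cv2.imwrite('pics/'+f,s['color']); np.savez('pics/'+f[:-4]+'.npz',**{k:np.array(v) for k,v in s.items()}); return s
def ray(s,uv,z):
    K=np.array(s['intrinsics']);E=np.array(s['extrinsics']);R=E[:3,:3];t=E[:3,3]
    c=-R.T@t; d=R.T@np.linalg.inv(K)@np.array([uv[0],uv[1],1.]); return c+d*(z-c[2])/d[2]
def proj(s,p):
    K=np.array(s['intrinsics']);E=np.array(s['extrinsics'])
    q=K@(E[:3,:3]@np.array(p,float)+E[:3,3]); return q[:2]/q[2]
E
python3 - <<'E'
from h import *
for n in('scene','top'):
    s=snap(n,n+'0.png'); cv2.imwrite('pics/'+n+'0b.png',cv2.resize(s['color'],(800,600),interpolation=cv2.INTER_CUBIC))
    E=np.array(s['extrinsics']);print(n,-E[:3,:3].T@E[:3,3])
print(monitor.sense())
E
```

```text
scene [ 423.90670632 -457.80024992  764.1255047 ]
top [ 454.4117601    35.62983419 1173.00016596]
{'t': 0.1, 'joint_positions': array([ 1.28642073e+00,  4.80773702e-01,  1.59682072e+00, -4.35204810e-05,
        1.06513869e+00, -4.66006677e-02]), 'joint_velocities': array([ 0.00072838, -0.00377913,  0.00016369,  0.00014222,  0.00067259,
       -0.0012866 ]), 'joint_efforts': array([ 1.31836827e-03, -9.52275968e+01, -4.31035745e+01, -3.60586882e-04,
        5.46961659e-03,  6.47992601e-05]), 'eef_pos': array([152.99166153, 631.36190542, 252.72992679]), 'eef_rot': array([-3.14045167e+00, -1.51178538e-05,  2.90383882e+00]), 'ft_force': array([-0.65932465,  0.39427389,  1.04845109]), 'ft_torque': array([-0.00263412,  0.02124067,  0.00789977]), 'finger_gap': 85.4102407835148}
```

View pics/scene0b.png

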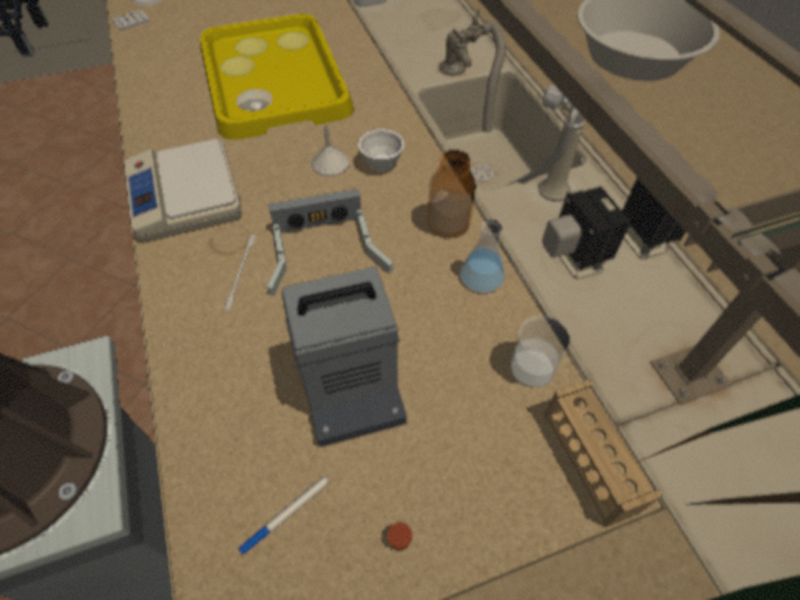

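View pics/top0b.png

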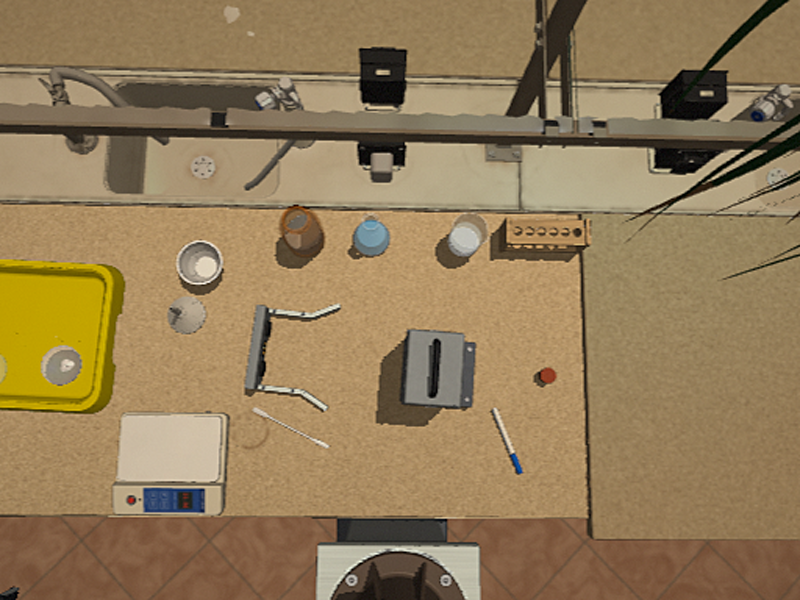

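The scene view shows the box in front of the dock. Its foot points toward the camera, at about px (360,415) of 800. The dock opens at (330,270), and the stopper is at (399,536). In the top view the box is at (440,368), the dock at (290,355), and travel is to the left (world +y). I'll enlarge both views to get corners.

```bash
python3 - <<'E'
from h import *
t=cv2.imread('pics/top0.png'); s=cv2.imread('pics/scene0.png')
a=t[185:270,145:310]; cv2.imwrite('pics/topc.png',cv2.resize(a,None,fx=4.8,fy=4.8,interpolation=cv2.INTER_CUBIC))
a=s[115:290,160:270]; cv2.imwrite('pics/scenec.png',cv2.resize(a,None,fx=3.4,fy=3.4,interpolation=cv2.INTER_CUBIC))
E
```

```text
(no output)
```

View pics/topc.png

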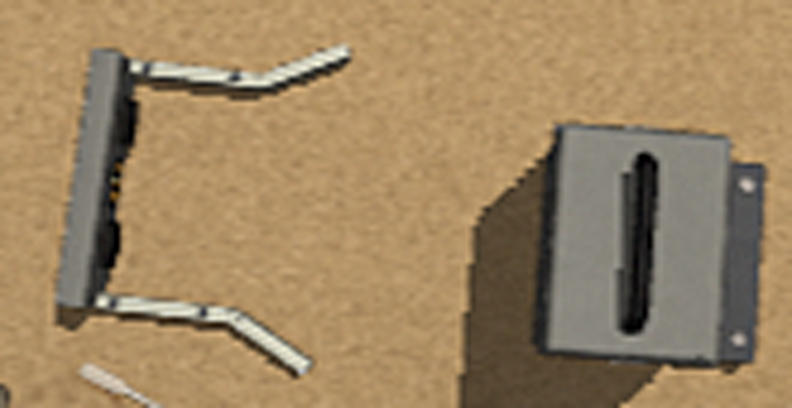

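View pics/scenec.png

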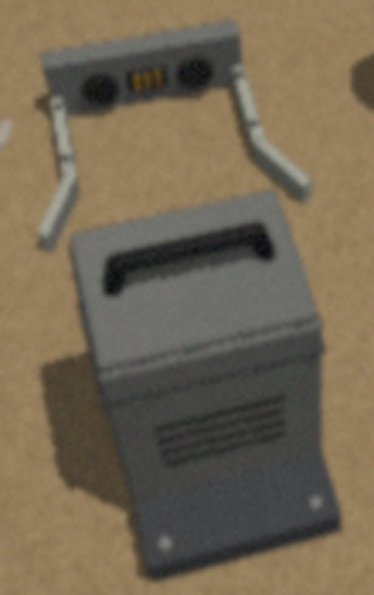

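```bash
cat >> h.py <<'E'
def full(p,o,f): return ((p[0]+.5)/f-.5+o[0],(p[1]+.5)/f-.5+o[1])
class L(dict): pass
def load(f): 
    d=np.load(f,allow_pickle=True); return {k:d[k] for k in d}
E
python3 - <<'E'
from h import *
np.set_printoptions(precision=1,suppress=True)
t=load('pics/top0.npz');s=load('pics/scene0.npz')
T=lambda p,z:ray(t,full(p,(145,185),4.8),z)
S=lambda p,z:ray(s,full(p,(160,115),3.4),z)
ct=[T(p,200) for p in[(560,125),(731,137),(719,361),(544,352)]]
print('case top',*ct, 'c',np.mean(ct,0)); d=ct[0]-ct[3];print('yaw y-edge',np.arctan2(d[1],d[0]),np.linalg.norm(d)); d=ct[1]-ct[2];print(np.arctan2(d[1],d[0]),np.linalg.norm(d)); d=ct[0]-ct[1];print(np.arctan2(d[1],d[0])-np.pi/2,np.linalg.norm(d))
ft=[T((765,165),30),T((752,362),30)];print('foot',*ft)
f0=[S((150,577),0),S((338,528),0)];print('foot scene z0',*f0,'mid',np.mean(f0,0),np.linalg.norm(f0[0]-f0[1]));d=f0[1]-f0[0];print(np.arctan2(d[1],d[0]))
for n,p in dict(ru0=(135,67),ru1=(262,84),rl0=(100,300),rl1=(235,317),tu=(346,52),tl=(303,370)).items(): print(n,T(p,25))
for n,p in dict(bs=[(92,50),(130,53),(98,306),(58,304)]).items(): print(n,*[T(q,62) for q in p])
# scene: rails
for n,p in dict(rl0=(57,100),rl1=(70,172),tl=(46,232),ru0=(238,68),ru1=(256,132),tu=(304,183)).items(): print('S',n,S(p,25))
print('S buf',S((100,91),30),S((195,73),30), 'bs top',S((44,54),62),S((238,22),62))
print('stopper',ray(t,(546*.64,376*.64),28),ray(s,(399*.64,530*.64),28))
E
```

```text
case top [556.1  -7.8 200. ] [ 550.6 -103.6  200. ] [426.9 -96.3 200. ] [430.9  -0.  200. ] c [491.1 -51.9 200. ]
yaw y-edge -0.0625454976013336 125.42112668038308
-0.059574415111578405 123.87335452800559
-0.057468336178979396 95.95519824440814
foot [ 549.2 -150.2   30. ] [ 421.7 -140.7   30. ]
foot scene z0 [ 419.7 -136.2    0. ] [ 547.2 -145.9    0. ] mid [ 483.5 -141.     0. ] 127.8864833607169
-0.07660640291353778
ru0 [609.1 264.3  25. ]
ru1 [599.  180.7  25. ]
rl0 [457.1 280.5  25. ]
rl1 [447.1 193.4  25. ]
tu [621.  126.2  25. ]
tl [413.8 148.7  25. ]
bs [614.7 284.5  62. ] [613.1 260.4  62. ] [453.3 273.6  62. ] [454.3 298.5  62. ]
S rl0 [454.8 279.9  25. ]
S rl1 [447.4 199.4  25. ]
S tl [416.7 146.7  25. ]
S ru0 [607.6 264.8  25. ]
S ru1 [599.5 190.1  25. ]
S tu [618.5 125.9  25. ]
S buf [490.4 272.9  30. ] [570.5 266.4  30. ] bs top [454.6 297.   62. ] [614.5 279.8  62. ]
stopper [ 483.  -293.3   28. ] [ 485.7 -291.    28. ]
```

```bash
python3 -m crank '{"xyz":[[0.02,-0.015,0.04],[0.05,-0.035,0.077],[0.09,-0.055,0.077],[0.135,-0.08,0.077],[0.18,-0.11,0.077],[0.225,-0.14,0.077],[0.265,-0.17,0.077],[0.29,-0.21,0.077],[0.315,-0.25,0.077],[0.34,-0.29,0.077],[0.365,-0.33,0.077],[0.39,-0.37,0.077],[0.41,-0.41,0.077],[0.43,-0.45,0.077],[0.437,-0.495,0.077],[0.44,-0.54,0.077],[0.443,-0.585,0.077],[0.445,-0.63,0.077],[0.447,-0.68,0.077],[0.447,-0.73,0.077]],"dr":[[0,0,-0.07],[0,0,-0.14],[0,0,-0.21],[0,0,-0.28],[0,0,-0.35],[0,0,-0.42],[0,0,-0.49],[0,0,-0.56],[0,0,-0.63],[0,0,-0.7],[0,0,-0.77],[0,0,-0.84],[0,0,-0.91],[0,0,-0.98],[0,0,-1.05],[0,0,-1.12],[0,0,-1.19],[0,0,-1.26],[0,0,-1.33],[0,0,-1.4]],"hand":[0,0,0,0,0,0,0,0,0,0,0,0,0,0,0,0,0,0,0,0]}'
python3 - <<'E'
from h import *
t=load('pics/top0.npz')
for p in[(493,408),(519,472)]: print('pen',ray(t,(p[0]*.64,p[1]*.64),5))
E
```

```text
t: 2.1
eef_pos: [599.7, -100.4, 329.5]
eef_rot: [-3.14, -0.0, 1.501]
ft_force: [0.6, -0.4, -0.4]
finger_gap: 85.6
pen [ 417.95555067 -189.86020913    5.        ]
pen [ 292.23217658 -240.44694693    5.        ]
```

```bash
python3 -m crank '{"xyz":[[0,-0.04,0],[-0.03,-0.08,0],[-0.07,-0.08,0],[-0.112,-0.08,0],[-0.112,-0.08,-0.03],[-0.112,-0.08,-0.06],[-0.112,-0.08,-0.09],[-0.112,-0.08,-0.12],[-0.112,-0.08,-0.15],[-0.112,-0.08,-0.18],[-0.112,-0.08,-0.2],[-0.112,-0.08,-0.2]],"dr":[[0,0,0],[0,0,0],[0,0,0],[0,0,0],[0,0,0],[0,0,0],[0,0,0],[0,0,0],[0,0,0],[0,0,0],[0,0,0],[0,0,0]],"hand":[0,0,0,0,0,0,0,0,0,0,0,0]}'
python3 - <<'E'
from h import *
for n in('scene','top'):
    s=snap(n,n+'1.png'); cv2.imwrite('pics/'+n+'1b.png',cv2.resize(s['color'],(800,600),interpolation=cv2.INTER_CUBIC))
E
```

```text
t: 3.3
eef_pos: [486.1, -179.7, 127.1]
eef_rot: [-3.136, -0.002, 1.501]
ft_force: [0.6, -0.3, 0.5]
finger_gap: 85.3
```

View pics/scene1b.png

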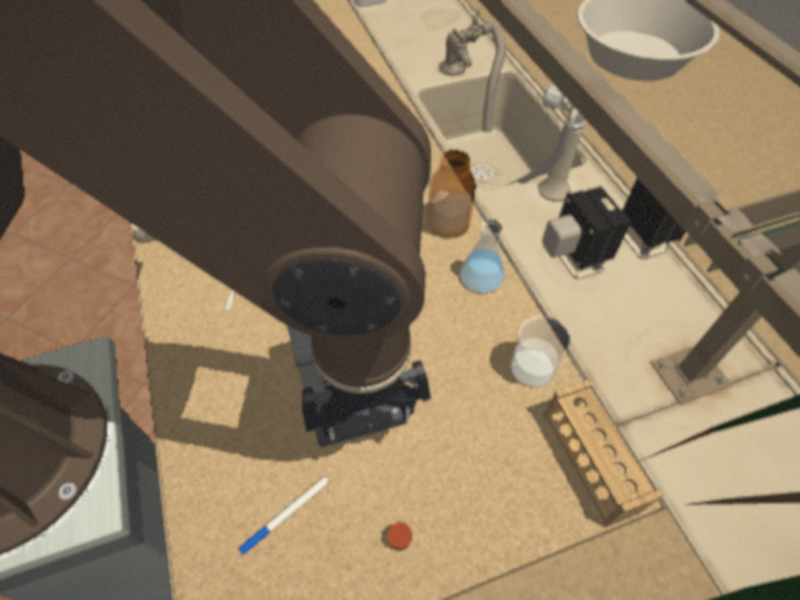

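View pics/top1b.png

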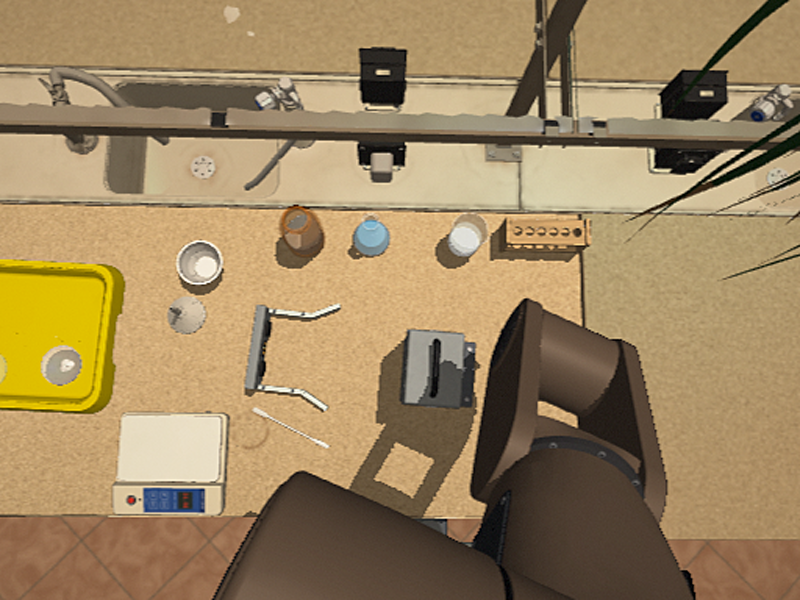

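The top view shows the thick wrist and forearm hanging close to the box's case, around (480,420). I'll lean the tool back about 0.4 rad so that only the fingertips reach the foot.

```bash
python3 -m crank '{"xyz":[[0,-0.005,0],[0,-0.01,0],[0,-0.01,0],[0,-0.01,0],[0,-0.01,-0.01],[0,-0.01,-0.03],[0.002,-0.01,-0.05],[0.002,-0.01,-0.06],[0.002,-0.01,-0.06],[0.002,-0.01,-0.06]],"dr":[[0.1,-0.007,0],[0.2,-0.014,0],[0.3,-0.021,0],[0.4,-0.028,0],[0.4,-0.028,0],[0.4,-0.028,0],[0.4,-0.028,0],[0.4,-0.028,0],[0.4,-0.028,0],[0.4,-0.028,0]],"hand":[0,0,0,0,0,0,0,0,0,0]}'
python3 - <<'E'
from h import *
print(monitor.sense()['joint_positions'])
for n in('scene','top'):
    s=snap(n,n+'2.png'); cv2.imwrite('pics/'+n+'2b.png',cv2.resize(s['color'],(800,600),interpolation=cv2.INTER_CUBIC))
E
```

```text
t: 4.4
eef_pos: [489.9, -190.2, 70.3]
eef_rot: [-3.14, -0.4, 1.502]
ft_force: [-0.2, -0.5, 1.1]
finger_gap: 85.5
[-0.64795275  0.66927619  1.90867667  0.44998264  0.84508388 -0.92820092]
```

View pics/scene2b.png

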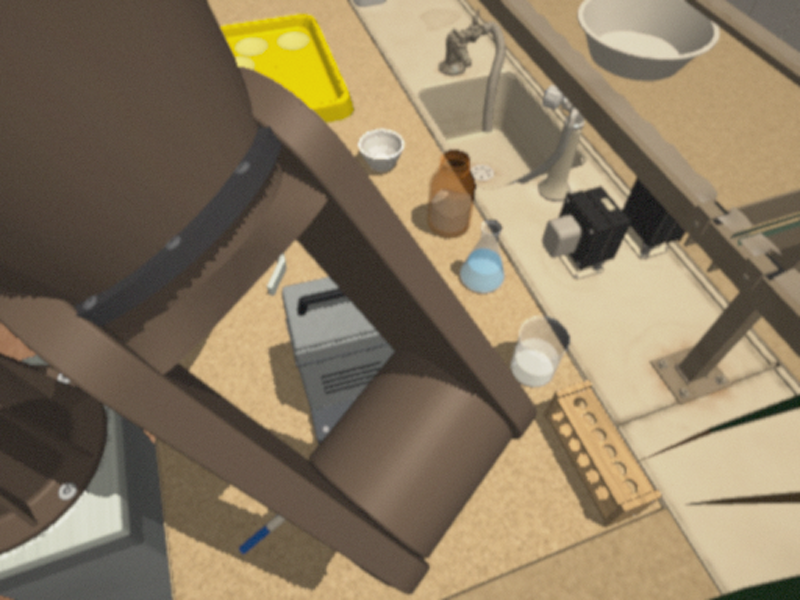

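View pics/top2b.png

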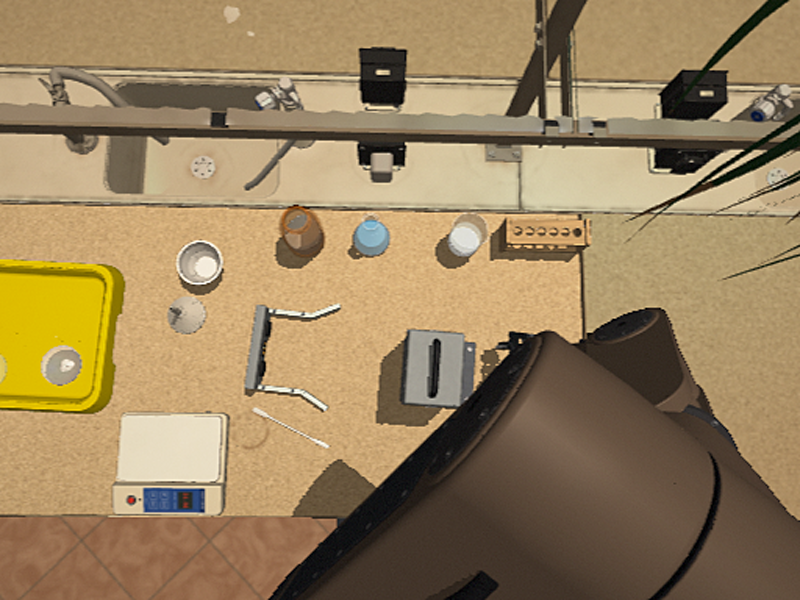

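The wrist centre works out at about 476 mm high, so the arm clears the 228 mm handle and only the fingers are low. I'll go down and feel for the worktop.

```bash
python3 -m crank '{"xyz":[[0,0,-0.02],[0,0,-0.035],[0,0,-0.04],[0,0,-0.04]],"dr":[[0,0,0],[0,0,0],[0,0,0],[0,0,0]],"hand":[0,0,0,0]}'
python3 -m crank '{"xyz":[[0,0,-0.003],[0,0,-0.003],[0,0,-0.003]],"dr":[[0,0,0],[0,0,0],[0,0,0]],"hand":[0,0,0]}'
python3 -m crank '{"xyz":[[0,0,-0.003],[0,0,-0.003],[0,0,-0.003]],"dr":[[0,0,0],[0,0,0],[0,0,0]],"hand":[0,0,0]}'
```

```text
t: 4.9
eef_pos: [489.7, -190.2, 30.1]
eef_rot: [-3.14, -0.401, 1.501]
ft_force: [0.2, 0.1, 0.5]
finger_gap: 85.1
t: 5.2
eef_pos: [489.9, -190.3, 27.3]
eef_rot: [-3.14, -0.401, 1.502]
ft_force: [0.4, 1.0, 0.4]
finger_gap: 85.2
t: 5.5
eef_pos: [489.8, -190.3, 24.3]
eef_rot: [-3.14, -0.401, 1.502]
ft_force: [0.2, 0.5, 0.1]
finger_gap: 85.0
```

```bash
for i in 1 2; do python3 -m crank '{"xyz":[[0,0,-0.003],[0,0,-0.003],[0,0,-0.003]],"dr":[[0,0,0],[0,0,0],[0,0,0]],"hand":[0,0,0]}'; done
python3 - <<'E'
from h import *
for n in('scene','top'):
    s=snap(n,n+'3.png'); 
a=cv2.imread('pics/top3.png')[195:290,250:400]; cv2.imwrite('pics/top3b.png',cv2.resize(a,None,fx=5,fy=5,interpolation=cv2.INTER_CUBIC))
E
```

```text
t: 5.8
eef_pos: [489.8, -190.3, 21.2]
eef_rot: [-3.14, -0.401, 1.501]
ft_force: [0.3, -0.8, -0.1]
finger_gap: 85.6
t: 6.1
eef_pos: [489.7, -190.2, 18.1]
eef_rot: [-3.139, -0.401, 1.501]
ft_force: [0.4, 0.3, -0.3]
finger_gap: 85.5
```

View pics/top3b.png

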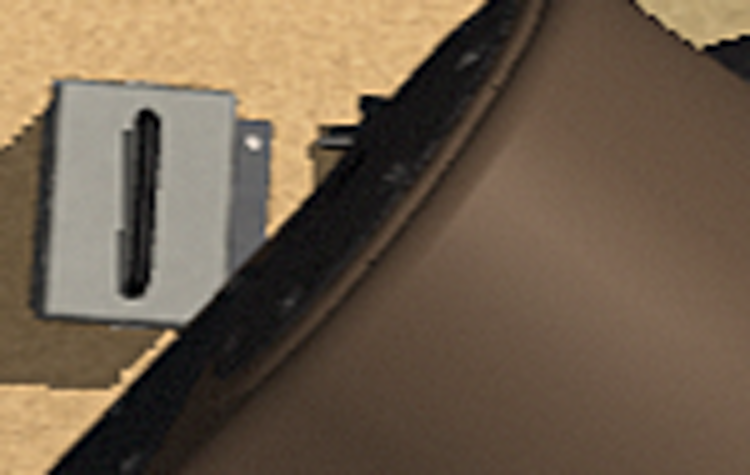

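The finger is visible at crop (335,135), about 30 mm behind the foot, with the foot's edge at (268,190). There is no contact with the worktop at TCP z = 18, so the open fingertips are at roughly z 5 to 14, which is the right height. I'll approach the foot slowly.

```bash
python3 -m crank '{"xyz":[[0,0.005,-0.001],[0,0.01,-0.001],[-0.001,0.015,-0.001],[-0.002,0.02,-0.001],[-0.002,0.022,-0.001],[-0.002,0.024,-0.001],[-0.002,0.026,-0.001],[-0.002,0.026,-0.001]],"dr":[[0,0,0],[0,0,0],[0,0,0],[0,0,0],[0,0,0],[0,0,0],[0,0,0],[0,0,0]],"hand":[0,0,0,0,0,0,0,0]}'
python3 -m crank '{"xyz":[[0,0.002,0],[0,0.004,0],[0,0.006,0],[0,0.008,0],[0,0.01,0]],"dr":[[0,0,0],[0,0,0],[0,0,0],[0,0,0],[0,0,0]],"hand":[0,0,0,0,0]}'
```

```text
t: 7.0
eef_pos: [487.8, -164.1, 17.2]
eef_rot: [-3.139, -0.401, 1.501]
ft_force: [-0.5, 0.0, 1.1]
finger_gap: 85.5
t: 7.5
eef_pos: [488.5, -155.5, 17.3]
eef_rot: [3.142, -0.398, 1.502]
ft_force: [-1.2, -11.8, 1.8]
finger_gap: 84.9
```

```bash
python3 -m crank '{"xyz":[[0,0.003,0],[0.001,0.007,0],[0.001,0.011,0],[0.002,0.015,0],[0.002,0.018,0],[0.002,0.02,0]],"dr":[[0,0,0],[0,0,0],[0,0,0],[0,0,0],[0,0,0],[0,0,0]],"hand":[0,0,0,0,0,0]}'
python3 - <<'E'
from h import *
for n in('scene','top'):
    s=snap(n,n+'4.png'); 
a=cv2.imread('pics/top4.png')[180:290,150:350]; cv2.imwrite('pics/top4b.png',cv2.resize(a,None,fx=4,fy=4,interpolation=cv2.INTER_CUBIC))
a=cv2.imread('pics/scene4.png');cv2.imwrite('pics/scene4b.png',cv2.resize(a,(800,600),interpolation=cv2.INTER_CUBIC))
E
```

```text
t: 8.1
eef_pos: [491.4, -136.8, 17.3]
eef_rot: [3.139, -0.396, 1.503]
ft_force: [-0.3, -11.6, 1.5]
finger_gap: 85.3
```

View pics/top4b.png

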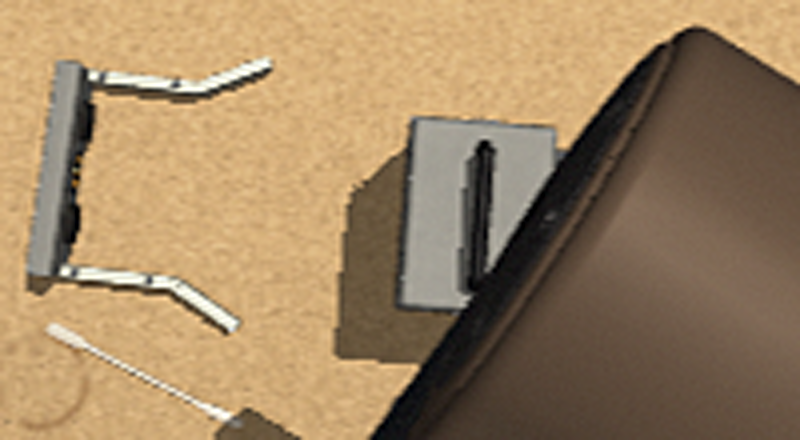

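View pics/scene4b.png

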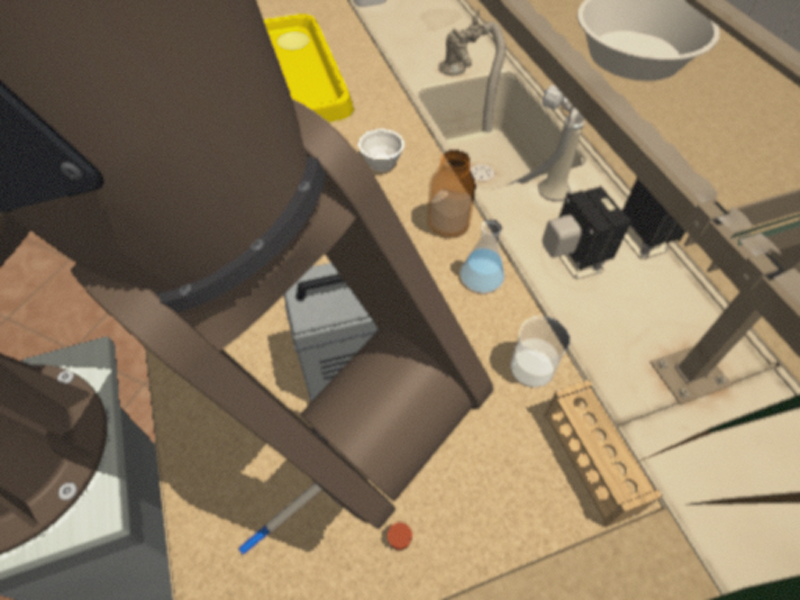

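The box has slid forward upright. Its top corners are at crop (413,118), (400,305) and (553,127).

```bash
cat > m.py <<'E'
from h import *
import sys
np.set_printoptions(precision=3,suppress=True)
# usage: m.py npz ox oy f  leadfar(x,y) leadnear(x,y) [backfar]
f,ox,oy,k=sys.argv[1],*map(float,sys.argv[2:5]); P=[tuple(map(float,a.split(','))) for a in sys.argv[5:]]
s=load(f); Q=[ray(s,full(p,(ox,oy),k),200)[:2] for p in P]
D=np.array([523.3,196.5]);A=-0.107;u=np.array([-np.sin(A),np.cos(A)]);w=np.array([u[1],-u[0]])  # w: toward far (+x world)
d=Q[0]-Q[1]; yaw=np.arctan2(d[1],d[0]); print('len',np.linalg.norm(d),'yaw',yaw,'err',yaw-A)
if len(Q)>2: e=Q[0]-Q[2]; print('side yaw',np.arctan2(-e[0],e[1]))
m=(Q[0]+Q[1])/2; bu=np.array([-np.sin(yaw),np.cos(yaw)]); o=m-71*bu
r=o-D; print('origin',o,'along',r@u,'lateral(+far)',r@w)
E
python3 m.py pics/top0.npz 145 185 4.8 560,125 544,352 731,137
python3 m.py pics/top4.npz 150 180 4 413,118 399,305 555,127
```

```text
len 125.42112668038308 yaw -0.0625454976013336 err 0.0444545023986664
side yaw -0.05746833617897951
origin [489.076 -74.784] along -273.387713171784 lateral(+far) -5.056549212656948
len 124.08339079828441 yaw -0.0636030914407075 err 0.0433969085592925
side yaw -0.05061999639940598
origin [493.478 -52.203] along -250.4651893684748 lateral(+far) -3.091208853156871
```

```bash
python3 -m crank '{"xyz":[[0.001,0.007,0],[0.002,0.014,0],[0.002,0.021,0],[0.003,0.028,0],[0.004,0.035,0],[0.005,0.042,0],[0.005,0.049,0],[0.006,0.056,0],[0.007,0.063,0],[0.008,0.07,0],[0.008,0.077,0],[0.009,0.084,0],[0.010,0.091,0],[0.011,0.098,0],[0.011,0.105,0],[0.012,0.112,0],[0.013,0.119,0],[0.013,0.125,0],[0.014,0.129,0],[0.014,0.132,0]],"dr":[[0,0,-0.003],[0,0,-0.006],[0,0,-0.009],[0,0,-0.012],[0,0,-0.015],[0,0,-0.018],[0,0,-0.021],[0,0,-0.024],[0,0,-0.027],[0,0,-0.03],[0,0,-0.033],[0,0,-0.036],[0,0,-0.039],[0,0,-0.042],[0,0,-0.043],[0,0,-0.043],[0,0,-0.043],[0,0,-0.043],[0,0,-0.043],[0,0,-0.043]],"hand":[0,0,0,0,0,0,0,0,0,0,0,0,0,0,0,0,0,0,0,0]}'
python3 - <<'E'
from h import *
for n in('scene','top'):
    s=snap(n,n+'5.png'); 
a=cv2.imread('pics/top5.png')[180:290,130:330]; cv2.imwrite('pics/top5b.png',cv2.resize(a,None,fx=4,fy=4,interpolation=cv2.INTER_CUBIC))
a=cv2.imread('pics/scene5.png');cv2.imwrite('pics/scene5b.png',cv2.resize(a,(800,600),interpolation=cv2.INTER_CUBIC))
E
```

```text
t: 10.2
eef_pos: [506.1, -5.5, 17.3]
eef_rot: [3.138, -0.394, 1.46]
ft_force: [-1.7, -13.0, 2.2]
finger_gap: 85.3
```

View pics/top5b.png

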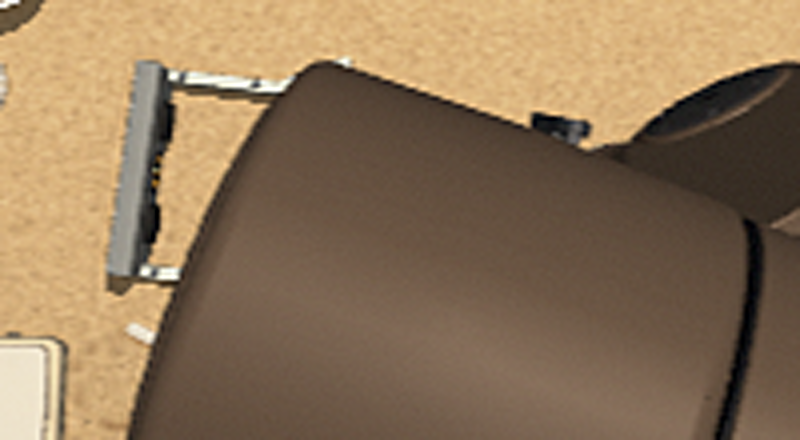

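View pics/scene5b.png

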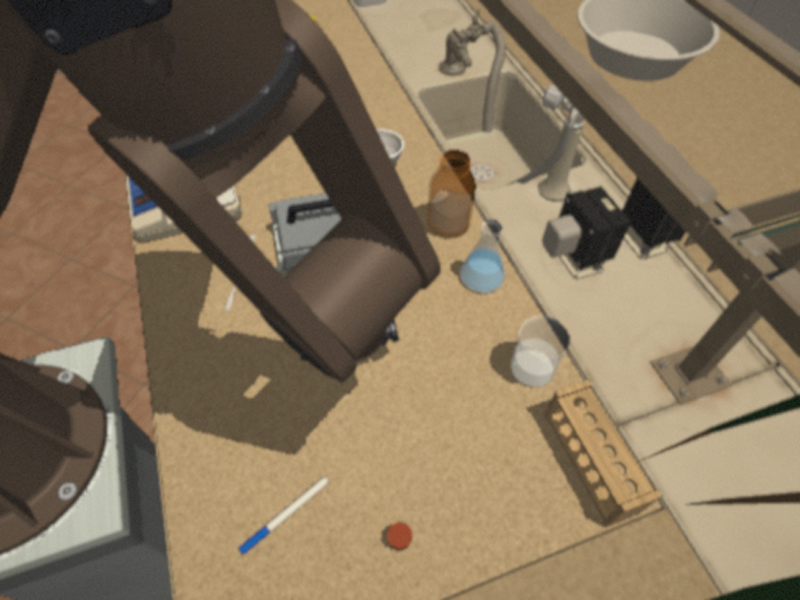

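```bash
python3 - <<'E'
from h import *
a=cv2.imread('pics/scene5.png')[110:240,160:290]; cv2.imwrite('pics/scene5c.png',cv2.resize(a,None,fx=4.6,fy=4.6,interpolation=cv2.INTER_CUBIC))
E
```

```text
(no output)
```

View pics/scene5c.png

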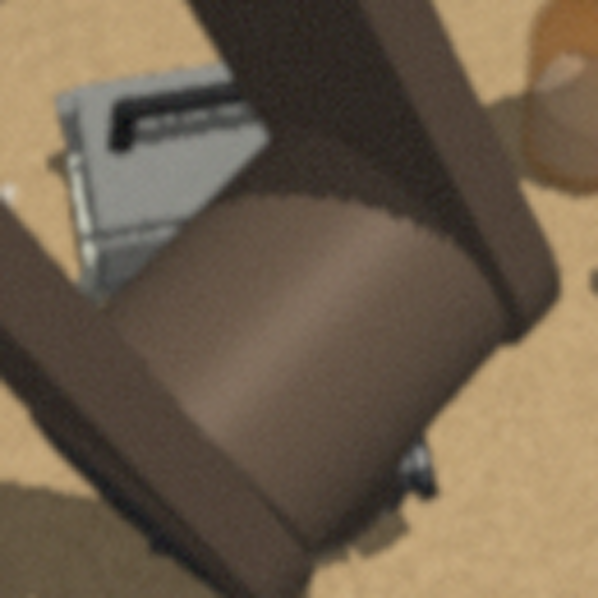

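```bash
python3 - <<'E'
from h import *
np.set_printoptions(precision=1,suppress=True)
D=np.array([523.3,196.5]);A=-0.107;u=np.array([-np.sin(A),np.cos(A)]);w=np.array([u[1],-u[0]])
for f,o,k,a,b in[('scene0',(160,115),3.4,(72,240),(100,366)),('scene5',(160,110),4.6,(76,90),(97,236))]:
    s=load(f'pics/{f}.npz');P=[ray(s,full(p,o,k),200)[:2] for p in(a,b)]
    e=P[0]-P[1];print(f,*P,'yaw',np.arctan2(-e[0],e[1]),np.linalg.norm(e),[( (p-D)@u,(p-D)@w) for p in P])
E
```

```text
scene0 [431.4  -7.3] [426.4 -96.1] yaw -0.056324091779653106 88.97908700827453 [(np.float64(-212.44601907883785), np.float64(-69.62927964532166)), (np.float64(-301.3108792665337), np.float64(-65.12211327970351))]
scene5 [456.9 150.2] [445.4  55. ] yaw -0.11982570059461775 95.8579065607148 [(np.float64(-53.1438286297028), np.float64(-61.10706074378006)), (np.float64(-148.99385105298592), np.float64(-62.3364718462411))]
```

The near side of the box runs parallel to the dock axis and is centred to about 1 mm. About 120 mm remain, so I'll keep pushing along the dock axis.

```bash
python3 -m crank '{"xyz":[[0.0005,0.005,0],[0.001,0.010,0],[0.0015,0.015,0],[0.002,0.02,0],[0.0025,0.025,0],[0.003,0.03,0],[0.0035,0.035,0],[0.004,0.04,0],[0.005,0.045,0],[0.005,0.05,0],[0.006,0.055,0],[0.006,0.06,0],[0.007,0.065,0],[0.0075,0.07,0],[0.008,0.075,0],[0.0085,0.08,0],[0.009,0.085,0],[0.0095,0.09,0],[0.01,0.094,0],[0.01,0.096,0]],"dr":[[0,0,0],[0,0,0],[0,0,0],[0,0,0],[0,0,0],[0,0,0],[0,0,0],[0,0,0],[0,0,0],[0,0,0],[0,0,0],[0,0,0],[0,0,0],[0,0,0],[0,0,0],[0,0,0],[0,0,0],[0,0,0],[0,0,0],[0,0,0]],"hand":[0,0,0,0,0,0,0,0,0,0,0,0,0,0,0,0,0,0,0,0]}'
python3 - <<'E'
from h import *
for n in('scene','top'):
    s=snap(n,n+'6.png'); 
a=cv2.imread('pics/scene6.png')[90:220,160:290]; cv2.imwrite('pics/scene6c.png',cv2.resize(a,None,fx=4.6,fy=4.6,interpolation=cv2.INTER_CUBIC))
E
```

```text
t: 12.3
eef_pos: [516.6, 90.1, 17.3]
eef_rot: [3.136, -0.393, 1.46]
ft_force: [-0.2, -12.4, 2.2]
finger_gap: 85.2
```

View pics/scene6c.png

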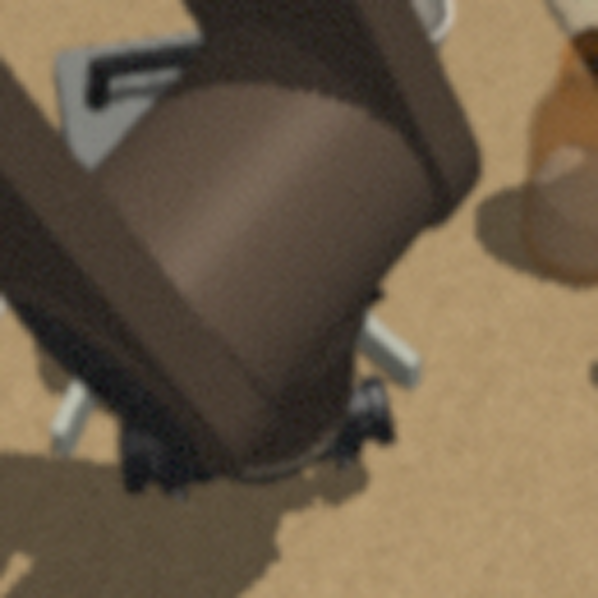

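View pics/top6.png

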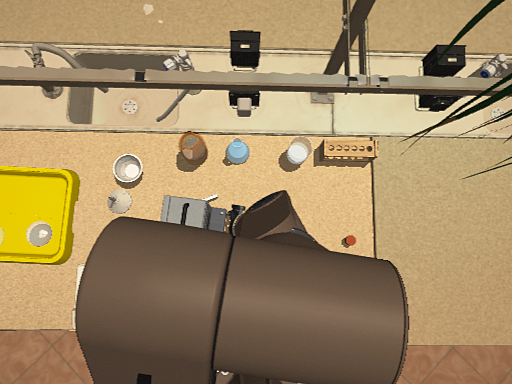

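The box top is now over the dock at scene crop (120,90), and both lead-ins are visible on either side of the gripper. I'll push the last part slowly and watch the force.

```bash
python3 -m crank '{"xyz":[[0.0003,0.003,0],[0.0006,0.006,0],[0.001,0.009,0],[0.0013,0.012,0],[0.0016,0.015,0],[0.0018,0.017,0]],"dr":[[0,0,0],[0,0,0],[0,0,0],[0,0,0],[0,0,0],[0,0,0]],"hand":[0,0,0,0,0,0]}'
for i in 1 2 3; do python3 -m crank '{"xyz":[[0.0001,0.001,0],[0.0002,0.002,0]],"dr":[[0,0,0],[0,0,0]],"hand":[0,0]}'; done
```

```text
t: 13.0
eef_pos: [518.8, 106.4, 17.2]
eef_rot: [3.135, -0.392, 1.46]
ft_force: [-1.3, -12.4, 3.3]
finger_gap: 85.3
t: 13.2
eef_pos: [519.0, 107.6, 17.1]
eef_rot: [3.134, -0.391, 1.46]
ft_force: [-2.5, -13.5, 4.9]
finger_gap: 85.2
t: 13.4
eef_pos: [519.3, 108.6, 17.1]
eef_rot: [3.133, -0.389, 1.46]
ft_force: [-3.3, -13.6, 6.4]
finger_gap: 85.6
t: 13.6
eef_pos: [519.5, 109.6, 17.1]
eef_rot: [3.132, -0.388, 1.46]
ft_force: [-4.0, -14.6, 5.3]
finger_gap: 85.5
```

```bash
for i in 1 2 3; do python3 -m crank '{"xyz":[[0.0001,0.002,0],[0.0002,0.003,0],[0.0002,0.003,0]],"dr":[[0,0,0],[0,0,0],[0,0,0]],"hand":[0,0,0]}'; done
python3 - <<'E'
from h import *
s=snap('top','top7.png')
a=cv2.imread('pics/top7.png')[180:270,140:270]; cv2.imwrite('pics/top7b.png',cv2.resize(a,None,fx=6,fy=6,interpolation=cv2.INTER_CUBIC))
E
```

```text
t: 13.9
eef_pos: [519.9, 110.4, 17.0]
eef_rot: [3.13, -0.384, 1.46]
ft_force: [-8.2, -32.4, 15.3]
finger_gap: 85.3
t: 14.2
eef_pos: [520.1, 110.6, 16.9]
eef_rot: [3.127, -0.38, 1.46]
ft_force: [-10.4, -41.0, 18.1]
finger_gap: 85.5
t: 14.5
eef_pos: [520.1, 110.7, 16.7]
eef_rot: [3.125, -0.376, 1.461]
ft_force: [-12.7, -44.9, 19.2]
finger_gap: 85.5
```

View pics/top7b.png

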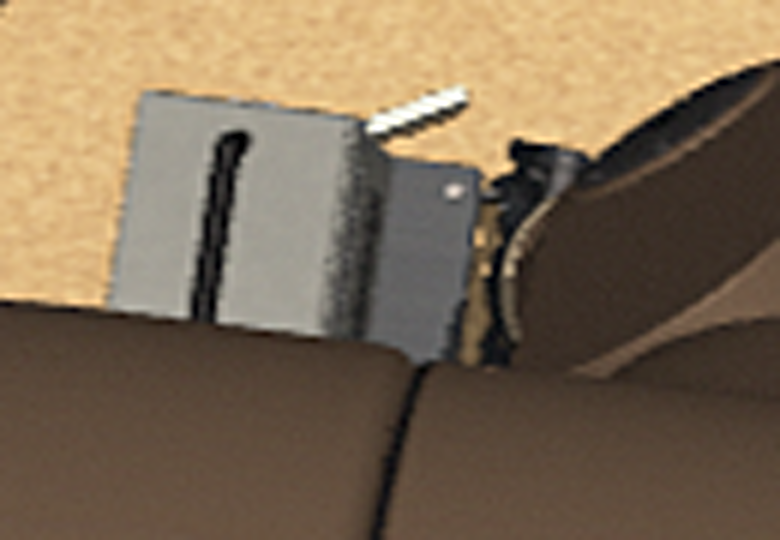

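The force has risen to 45 N and the box has stopped advancing. The foot's face is at crop (475,240) and the case's top far corner is at (140,95). I'll back off and check.

```bash
python3 -m crank '{"xyz":[[0,-0.005,0],[-0.001,-0.015,0],[-0.003,-0.03,0],[-0.005,-0.05,0],[-0.008,-0.08,0],[-0.01,-0.11,0.02],[-0.012,-0.15,0.05],[-0.015,-0.19,0.08],[-0.015,-0.23,0.1],[-0.015,-0.26,0.1],[-0.015,-0.28,0.1],[-0.015,-0.28,0.1]],"dr":[[0,0,0],[0,0,0],[0,0,0],[0,0,0],[0,0,0],[0,0,0],[0,0,0],[0,0,0],[0,0,0],[0,0,0],[0,0,0],[0,0,0]],"hand":[0,0,0,0,0,0,0,0,0,0,0,0]}'
python3 - <<'E'
from h import *
for n in('scene','top'):
    s=snap(n,n+'8.png')
a=cv2.imread('pics/top8.png')[180:270,140:270]; cv2.imwrite('pics/top8b.png',cv2.resize(a,None,fx=6,fy=6,interpolation=cv2.INTER_CUBIC))
a=cv2.imread('pics/scene8.png'); cv2.imwrite('pics/scene8b.png',cv2.resize(a,(800,600),interpolation=cv2.INTER_CUBIC))
E
```

```text
t: 15.75
eef_pos: [505.3, -171.6, 116.3]
eef_rot: [3.124, -0.375, 1.459]
ft_force: [0.2, 0.2, 0.6]
finger_gap: 85.4
```

View pics/top8b.png

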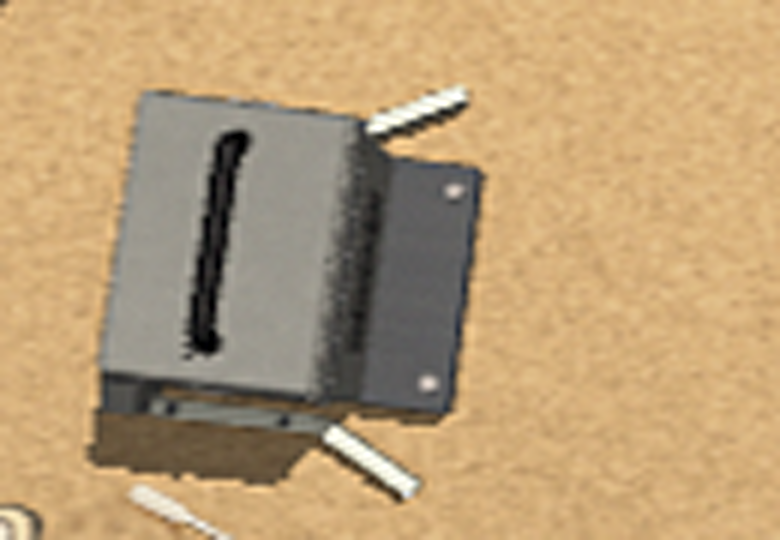

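View pics/scene8b.png

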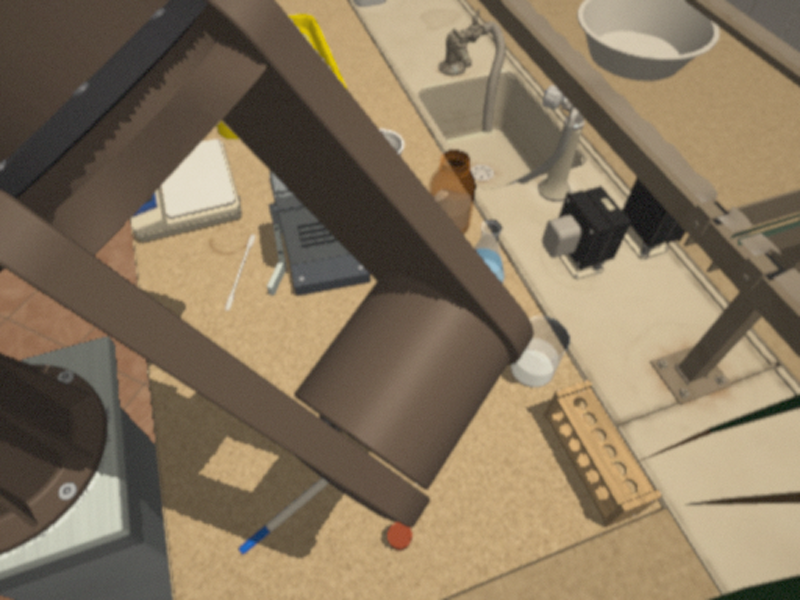

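The box stands upright with its foot at crop (483,172) to (448,413), between lead-in tips at (467,92) and (412,490). Next I'll work out its pose.

```bash
python3 m.py pics/top8.npz 140 180 6 143,92 102,370 362,120
python3 - <<'E'
from h import *
np.set_printoptions(precision=1,suppress=True)
s=load('pics/top8.npz');c=load('pics/scene8.npz')
T=lambda p,z:ray(s,full(p,(140,180),6),z)[:2]
C=lambda p,z:ray(c,(p[0]*.64-.18,p[1]*.64-.18),z)[:2]
D=np.array([523.3,196.5]);A=-0.107;u=np.array([-np.sin(A),np.cos(A)]);w=np.array([u[1],-u[0]])
for n,(a,b) in dict(foot_top=(T((483,172),30),T((450,413),30)),tips=(T((467,92),25),T((413,492),25)),foot_scene=(C((369,284),0),C((296,292),0)),fs30=(C((367,274),30),C((293,281),30))).items():
    d=a-b;print(n,a,b,'yaw',round(np.arctan2(d[1],d[0]),3),np.linalg.norm(d),[((p-D)@u).round(1) for p in(a,b)],[((p-D)@w).round(1) for p in(a,b)])
E
```

```text
len 123.89790156603155 yaw -0.09976746178384638 err 0.0072325382161536195
side yaw -0.11475486627099221
origin [526.306 190.105] along -6.037635592548559 lateral(+far) 3.672171664414665
foot_top [579.8 114.1] [454.6 128.2] yaw -0.112 125.91356532392406 [np.float64(-75.9), np.float64(-75.2)] [np.float64(64.9), np.float64(-61.0)]
tips [622.7 123.9] [414.2 146.6] yaw -0.108 209.7716932827478 [np.float64(-61.6), np.float64(-61.3)] [np.float64(106.6), np.float64(-103.2)]
foot_scene [576.7 114.3] [454.1 140. ] yaw -0.207 125.2841873920279 [np.float64(-76.1), np.float64(-63.6)] [np.float64(61.9), np.float64(-62.8)]
fs30 [574.1 113.1] [453.6 140.6] yaw -0.224 123.54555658947511 [np.float64(-77.5), np.float64(-63.0)] [np.float64(59.4), np.float64(-63.3)]
```

```bash
python3 - <<'E'
from h import *
a=cv2.imread('pics/scene8.png')[100:200,150:260]; cv2.imwrite('pics/scene8c.png',cv2.resize(a,None,fx=6,fy=6,interpolation=cv2.INTER_CUBIC))
E
```

```text
(no output)
```

View pics/scene8c.png

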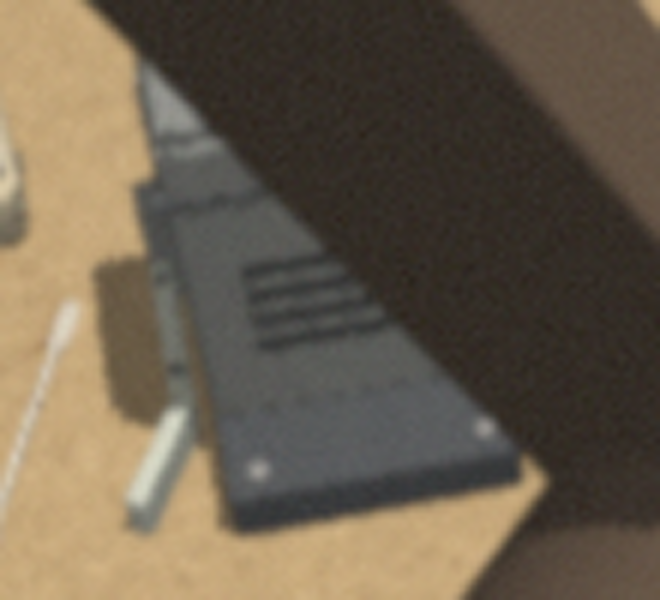

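```bash
python3 - <<'E'
from h import *
c=load('pics/scene8.npz')
C=lambda p,z:ray(c,full(p,(150,100),6),z)[:2]
D=np.array([523.3,196.5]);A=-0.107;u=np.array([-np.sin(A),np.cos(A)]);w=np.array([u[1],-u[0]])
for n,(a,b) in dict(z0=(C((519,482),0),C((238,531),0)),z30=(C((517,456),30),C((229,503),30)),).items():
    d=a-b;print(n,a,b,'yaw',round(np.arctan2(d[1],d[0]),3),np.linalg.norm(d),[((p-D)@u).round(1) for p in(a,b)],[((p-D)@w).round(1) for p in(a,b)])
p=C((140,528),0);q=C((131,500),25);print('near tip',(p-D)@u,(q-D)@u,(q-D)@w)
E
```

```text
z0 [578.70733855 119.57216382] [452.94995013 135.52374942] yaw -0.126 126.7650339275794 [np.float64(-70.6), np.float64(-68.1)] [np.float64(63.3), np.float64(-63.4)]
z30 [576.28137612 110.91663391] [451.74793096 128.20080358] yaw -0.138 125.72717082562049 [np.float64(-79.4), np.float64(-75.6)] [np.float64(61.8), np.float64(-63.8)]
near tip -56.23449432260197 -59.92469742104413 -105.07220334836339
```

The top view says the box is square and home to within about 1 mm, but the blurry scene view hints at 1 to 2 mm of skew. I'll give it a second push with the fingers shut, at the centre of the foot, so that it squares itself on both buffers.

```bash
python3 -m crank '{"xyz":[[0.009,0.03,0],[0.009,0.07,0],[0.009,0.11,0],[0.009,0.15,-0.01],[0.009,0.18,-0.03],[0.009,0.2,-0.05],[0.009,0.21,-0.065],[0.009,0.215,-0.075],[0.009,0.22,-0.082],[0.009,0.225,-0.084],[0.009,0.23,-0.085],[0.009,0.23,-0.085]],"dr":[[0,0,0],[0,0,0],[0,0,0],[0,0,0],[0,0,0],[0,0,0],[0,0,0],[0,0,0],[0,0,0],[0,0,0],[0,0,0],[0,0,0]],"hand":[255,255,255,255,255,255,255,255,255,255,255,255]}' 20
python3 -m crank '{"xyz":[[0,0,-0.001],[0,0.005,-0.002],[0.0005,0.010,-0.002],[0.001,0.015,-0.002],[0.001,0.02,-0.002],[0.002,0.025,-0.002],[0.002,0.03,-0.002],[0.002,0.034,-0.002],[0.002,0.034,-0.002]],"dr":[[0,0,0],[0,0,0],[0,0,0],[0,0,0],[0,0,0],[0,0,0],[0,0,0],[0,0,0],[0,0,0]],"hand":[255,255,255,255,255,255,255,255,255]}'
```

```text
t: 17.05
eef_pos: [513.5, 61.9, 31.3]
eef_rot: [3.126, -0.377, 1.46]
ft_force: [-1.1, -0.0, 0.2]
finger_gap: 0.1
t: 17.95
eef_pos: [515.3, 96.5, 29.3]
eef_rot: [3.127, -0.377, 1.461]
ft_force: [0.2, -0.1, -0.2]
finger_gap: 0.0
```

```bash
python3 -m crank '{"xyz":[[0,0.002,0],[0,0.004,0],[0,0.006,0],[0,0.007,0]],"dr":[[0,0,0],[0,0,0],[0,0,0],[0,0,0]],"hand":[255,255,255,255]}'
for i in 1 2 3; do python3 -m crank '{"xyz":[[0.0001,0.002,0],[0.0002,0.003,0],[0.0002,0.003,0]],"dr":[[0,0,0],[0,0,0],[0,0,0]],"hand":[255,255,255]}'; done
```

```text
t: 18.35
eef_pos: [515.3, 103.6, 29.3]
eef_rot: [3.127, -0.377, 1.461]
ft_force: [0.1, -0.3, -0.3]
finger_gap: 0.3
t: 18.65
eef_pos: [515.6, 105.7, 29.2]
eef_rot: [3.126, -0.376, 1.461]
ft_force: [-4.9, -13.8, 4.4]
finger_gap: -0.1
t: 18.95
eef_pos: [516.1, 106.3, 29.1]
eef_rot: [3.123, -0.372, 1.461]
ft_force: [-9.3, -33.5, 13.6]
finger_gap: 0.1
t: 19.25
eef_pos: [516.6, 106.6, 29.1]
eef_rot: [3.12, -0.368, 1.461]
ft_force: [-12.5, -39.5, 19.8]
finger_gap: -0.1
```

```bash
python3 -m crank '{"xyz":[[0,-0.005,0],[-0.001,-0.015,0],[-0.003,-0.03,0],[-0.005,-0.05,0],[-0.008,-0.08,0],[-0.01,-0.11,0.03],[-0.012,-0.15,0.07],[-0.01,-0.19,0.11],[0,-0.21,0.15],[0.02,-0.23,0.19],[0.03,-0.25,0.22],[0.04,-0.27,0.22],[0.04,-0.28,0.22],[0.04,-0.28,0.22]],"dr":[[0,0,0],[0,0,0],[0,0,0],[0,0,0],[0,0,0],[0,0,0],[0,0,0],[-0.1,0,0],[-0.2,0,0],[-0.3,0,0],[-0.37,0,0],[-0.37,0,0],[-0.37,0,0],[-0.37,0,0]],"hand":[255,255,255,255,255,255,255,255,255,255,255,255,255,255]}'
python3 - <<'E'
from h import *
for n in('scene','top'):
    s=snap(n,n+'9.png')
a=cv2.imread('pics/top9.png')[180:270,140:270]; cv2.imwrite('pics/top9b.png',cv2.resize(a,None,fx=6,fy=6,interpolation=cv2.INTER_CUBIC))
a=cv2.imread('pics/scene9.png'); cv2.imwrite('pics/scene9b.png',cv2.resize(a,(800,600),interpolation=cv2.INTER_CUBIC))
E
```

```text
t: 20.65
eef_pos: [555.7, -174.2, 248.3]
eef_rot: [3.082, -0.001, 1.467]
ft_force: [0.1, 0.5, -0.2]
finger_gap: 0.1
```

View pics/top9b.png

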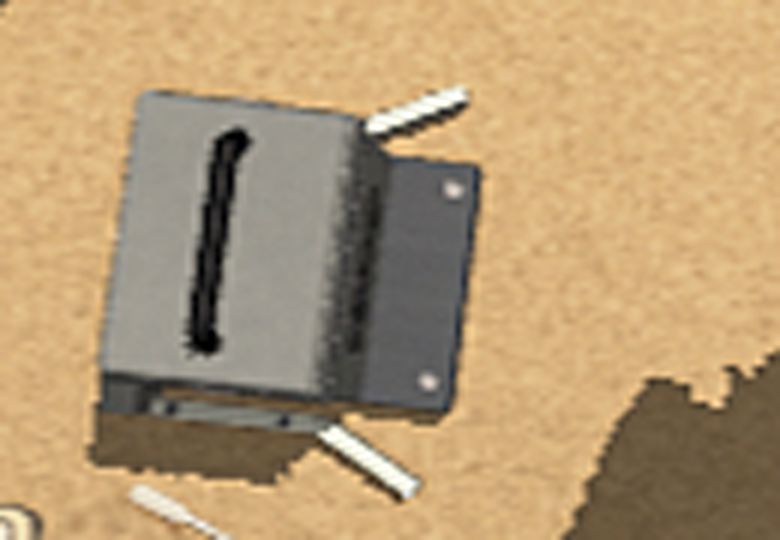

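View pics/scene9b.png

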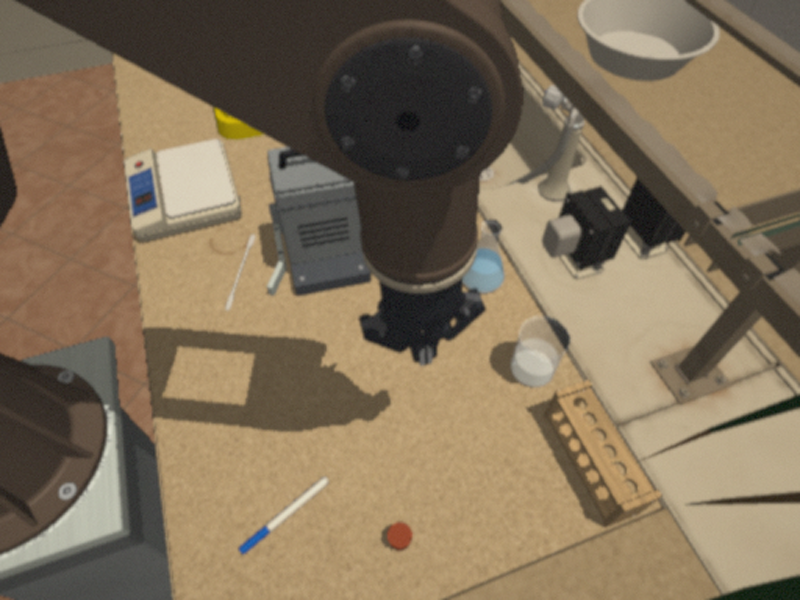

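The box stands upright against the stop and did not move after the second push. The stopper at (399,536) and the glassware are where they were at the start. I'll run a last numeric check and hand in.

```bash
python3 - <<'E'
from h import *
s=load('pics/top9.npz');T=lambda p,z:ray(s,full(p,(140,180),6),z)[:2]
for n,a,b in(('foot',T((482,170),30),T((451,412),30)),('tips',T((467,92),25),T((413,491),25))): d=a-b;print(n,(a+b)/2,np.arctan2(d[1],d[0]))
a=cv2.imread('pics/top0.png');b=cv2.imread('pics/top9.png')
print('diff bystander band',cv2.absdiff(a,b)[130:165,180:315].max(), cv2.absdiff(a,b)[232:248,342:358].max())
print(monitor.sense()['ft_force']); print(env.close_job())
E
```

```text
foot [517.98036463 121.18110838] -0.10325030658730391
tips [518.69286096 135.24127771] -0.10869115058731943
diff bystander band 45 104
[-0.3073524   1.70123502  0.30706802]
the job is handed in; nothing more can be done
None
```

The box is standing upright in the dock, up against the stop. I handed the job in at about 21 s of the 58 s allowed, with the robot clear of everything.

**What I did:** I leaned the tool back about 0.4 rad and pushed the foot with both open fingertips, about 14 mm above the worktop. I turned the box about 0.04 rad to line it up, then pushed it along the dock axis until it stopped, with the force rising from about 13 N to 45 N along y. I then pushed the middle of the foot with the fingers shut, to square it on both buffers. It stopped again at once, at about 40 N, where I expected home to be. Then I backed off.

**Last checks:**
- **Square:** the top view puts the foot's end face within 0.005 rad of the line between the lead-in tips.
- **Centred:** the foot's middle is within about 2 mm of the tips' middle.
- **Home:** the foot stands about 14 mm outside the lead-in tips; 13.5 mm is nominal.
- **Upright:** both views show it standing straight.
- **Bystanders:** none had visibly moved in the final pictures.

**What disagreed or was not confirmed:**
- **Skew in the scene view:** before the second push, the blurrier scene view suggested 0.02 to 0.03 rad of skew that the top view did not show. I did not measure the scene view again afterwards.
- **Position from the case's top edge:** this read about 6 mm short of home. The same method had also read about 3 mm short at the start, so I trusted the foot and the force instead.
- **Buffers:** the case hides them, so contact with both is inferred from the force and the squareness.
- **Picture comparison:** a before/after check of the bystander areas was not clean. Pixel differences reached 45 around the glassware and 104 at the stopper. I did not trace the cause, so "not moved" rests on looking at the pictures.

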